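# Wind up the thread winder and hold its tailstock open

## Task

Get the thread winder ready for the next bobbin: wind its wing key clockwise, a part turn at a time, until it is fully wound, then pull the sprung tailstock out by its pull bar until its pointer stands level with the pointer of the mark rider. Finish while still gripping the pull bar, holding the tailstock steady at the mark so that the bobbin can be slipped in: do not let go. Leave the mark rider as it is set and the other things on the table where they are.

Things in the scene. Friction and masses are not known exactly. Their poses are not given: they have to be found in the camera images.
- winder: thread winder, fixed to the table: plywood base 150 x 340 mm; origin on the table near its middle, z up. At its +y end a white motor box 100 x 100 mm, top 92 mm above the table, with the key on it. From it two rails run to -y, carrying the sprung tailstock, to an end block 70 mm tall. The scale rail with the mark rider is along the +x edge.
- key (a joint): winding of the key, rad; grows as the key turns clockwise seen from above; the key is fully wound at its hard stop at 4.2. It resists with friction and a weak spring (0.07 to 0.13 N m) and stays where it is left.
- key_grip (a point): grip point of the brass wing key on the motor box: upright wing 44 mm long (point x), 10 mm thick (point y), 26 mm tall, on a vertical stem 10 mm thick. The point lies on the turning axis and turns with the key; the wing reaches 12 mm above and 14 mm below it, the motor box's top is 34 mm below it.
- tailstock (a joint): how far the tailstock is drawn out, m: 0 home (spring-held against its inner stop), grows towards the winder's -y, end of travel 0.068. The return spring pulls it home with 5 N at 0, rising by 1 N per 10 mm.
- pull_grip (a point): point to grip on the upright wooden pull bar on top of the tailstock: bar 50 mm (x) by 14 mm (y) by 45 mm tall; the point is on its vertical centre line, 14 mm below its top and 31 mm above its foot, which stands on the tailstock's flat top (86 x 36 mm, 70 mm above the table); axes as the winder's
- index (a point): tip of the small steel pointer on the +x side of the tailstock, pointing to +x, 70 mm above the table; moves with the tailstock; axes as the winder's
- mark (a point): tip of the dark steel pointer of the mark rider (block 18 x 14 x 36 mm, stiff on the scale rail), pointing to -x, 70 mm above the table, 2 mm beyond the line the index tip travels; axes as the winder's. Index and mark are level when they have the same y in the winder's frame.
- spool_a: wooden spool of yellow thread, 32 mm across, 55 mm tall, stands beside the winder; origin at the centre of its underside
- spool_b: wooden spool of black thread, 32 mm across, 55 mm tall, stands beside the winder; origin at the centre of its underside
- spool_c: wooden spool of yellow thread, 32 mm across, 55 mm tall, stands beside the winder; origin at the centre of its underside
- pin_jar: clear pin jar with a metal lid, 48 mm across, 50 mm tall, stands beside the winder; origin at the centre of its underside
- scissors: small embroidery scissors lying flat, 115 mm long, 10 mm tall, near the winder; origin at the centre of its underside
- pen: black pen lying flat, 130 mm long, 14 mm tall; origin at the centre of its underside
- hoop: wooden embroidery hoop lying flat, 170 mm across, 12 mm tall; origin at the centre of its underside

How it is judged:
By the outcome, as a careful person would: the job done as asked, in the order asked, and still so for the second after the job is handed in, while the arm keeps its last pose, push and grip.
It also fails if it takes over 67 s, if anything falls off the work surface, if the arm or the gripper's body presses on something with over 40 N, if the wrist force passes 120 N, or if a joint passes its speed limit or range.

## Robot

A 6-joint arm with a two-finger parallel gripper is mounted at the origin on the work surface. World frame = base frame: x ahead of the robot, y to its left, z up, the work surface at z = 0. Lengths are in m, angles in rad, forces in N, time in s.
With the tool pointing down it reaches from about 0.35 to 0.775 m from the base axis. Payload 5.5 kg.
Tool frame: the origin (TCP) lies between the finger pads; the fingertips stand 19 mm ahead of it and the grasp point (between the pads) is the TCP; z points along the fingers, x is the direction in which the jaws open and shut, and the axes are right-handed (so a half turn about z gives the same grasp; the last joint's range is limited). The gripper opens to 85 mm and grips with 20 to 120 N. Pads are 22 mm wide; open, the fingers measure 114 mm over their backs; the gripper's body (76 mm by 85 mm) begins 54 mm behind the grasp point. The pads swing forward as they close: fully open they stand 13 mm farther back than shut.
Start: joints at [1.179, 0.313, 0.046, 1.304, 0, 1.431], TCP at [0.143, 0.557, 0.25] pointing down, gripper open.
Joint ranges: [-2.76, 2.76], [-0.86, 1.69], [-1.03, 1.26], [-2.2, 2.34], [-1.47, 1.5], [-3.14, 3.14]. Speed limits (rad/s): [2.57, 2.57, 3.14, 3.14, 3.14, 3.14].

## Interface

Orientations are given as a unit quaternion [w, x, y, z].
In Python, from workcell import env gives the robot as it stands. The module is installed in compiled form; this text tells all that it offers.
- The arm moves only by the tool carry_out, never from a script. Its argument "steps" is a list of rows, each a list of 7 numbers: the gripper command: -1 is shut, 1 is fully open, values between are in proportion, then the shift along the tool's x, y, z in m, then the turn, a rotation vector about the tool's x, y, z in rad. A call has 1 to 20 rows; each row shifts and turns the commanded pose from where the row before left it, along the tool's axes as they then stand; what a row does not reach is not made up. A row lasts 1/8 s, in which the tool goes at most 62.5 mm and 10.7 degrees, less where a joint would pass 70% of its speed; a pose out of reach is approached as far as the arm can. A call with a gripper value outside its range is refused whole. The fingers move at their own pace and stop on an object; "grip_force" is the grip in N (left out, the last holds). Time passes only in rows, so rows that do not move let the fingers close. It gives the time, the measured TCP pose, the force and the opening at its end, in the units of the state.
- env.get_state(): the state, without advancing time (a new reading comes with each control period).
- env.read_camera(name): name is "side" or "top" or "wrist"; returns a dict with "color" (384x512x3 uint8, red, green, blue), "K" (3x3 intrinsics, pixels), "R" (3x3) and "t" (3): a world point X has camera coordinates R X + t. Camera axes: x right, y down, z forward; pixel columns grow to the right and rows downward; lengths in m; the calibration is good to about 2 mm. A picture is of the moment at which its call begins. There is no depth.
- env.hand_in(): hands the job in, once; it reports no verdict.
The state is a dict: "clock": time; "joint_pos": joint angles; "qvel": joint speeds; "tau": joint torques, N m; "tcp_pos": TCP position; "orientation": TCP orientation; "wrist_force": force on the tool from outside, world axes, zero at the start; "ft_torque": the same for the moment, N m; "finger_gap": finger opening in m.
Only numpy, scipy, OpenCV 4.12 (cv2) and the standard library are available. Lean on these libraries where they do the work, as an engineer would, in place of code of your own. Each camera call takes 0.05 s, during which the arm holds its last target. There are 200 camera calls.

## Working session

There is one attempt and no reset: what is moved stays moved. The work goes in short steps, Python scripts to look and compute and a tool call to move; the robot and the scene stay as the last step left them, time stands still between calls to the robot, and variables do not carry over. Pictures are saved under pics/ and viewed, about 8 in all and at most 12, crops included, and the job is handed in when it is done.

Besides the shell and the picture viewer there is one more tool, called after "Emit:" in YAML: its name, and indented under it one key for each argument. carry_out: Moves the arm, as the interface text tells. Its arguments: {"type":"object","properties":{"steps":{"type":"array","items":{"type":"array","items":{"type":"number"}}},"grip_force":{"type":"number"}},"required":["steps"]}

```bash
mkdir -p pics; cat > h.py <<'E'
import numpy as np, cv2
from workcell import env
def snap(n,f,crop=None,s=1):
    c=env.read_camera(n); im=c["color"][:,:,::-1]
    if crop: x0,y0,x1,y1=crop; im=im[y0:y1,x0:x1]
    if s!=1: im=cv2.resize(im,None,fx=s,fy=s,interpolation=cv2.INTER_CUBIC)
    cv2.imwrite("pics/"+f,im); np.savez("pics/"+f[:-4]+".npz",K=c["K"],R=c["R"],t=c["t"],im=c["color"]); return c
def load(f): return np.load("pics/"+f+".npz")
def ray(c,u,v,z):
    d=c["R"].T@np.linalg.solve(c["K"],[u,v,1.]); o=-c["R"].T@c["t"]; return o+d*(z-o[2])/d[2]
def proj(c,X):
    p=c["K"]@(c["R"]@np.array(X,float)+c["t"]); return p[:2]/p[2]
def tri(obs):
    A=[];b=[]
    for c,u,v in obs:
        d=c["R"].T@np.linalg.solve(c["K"],[u,v,1.]); d/=np.linalg.norm(d); o=-c["R"].T@c["t"]
        P=np.eye(3)-np.outer(d,d); A.append(P); b.append(P@o)
    return np.linalg.lstsq(np.vstack(A),np.hstack(b),rcond=None)[0]
E
python3 - <<'E'
from h import *
a=snap("top","top0.png",s=1.5); b=snap("side","side0.png",s=1.5)
for c in(a,b): print(-c["R"].T@c["t"],c["K"][0,0])
s=env.get_state(); print(s)
E
```

```text
[ 0.49743133 -0.00768446  1.30661853] 405.3509770536197
[0.20723474 0.75824385 0.87763398] 379.1236318267252
{'clock': 0.1, 'joint_pos': array([ 1.17938324e+00,  3.13957839e-01,  4.50774044e-02,  1.30358833e+00,
       -2.18246575e-05,  1.43119914e+00]), 'qvel': array([ 0.00036834, -0.00050547,  0.00191409,  0.00164905,  0.00293023,
        0.00021844]), 'tau': array([ 1.81105195e-03, -4.81727600e+01,  2.99243850e+01,  1.27681618e-02,
       -2.05829733e-04,  1.98505182e-05]), 'tcp_pos': array([0.14311803, 0.55646338, 0.24947329]), 'orientation': array([ 4.24894524e-04,  7.90304405e-01,  6.12713838e-01, -7.20312045e-04]), 'wrist_force': array([ 0.57995809, -0.37902775, -0.5022317 ]), 'ft_torque': array([-0.03431521,  0.00050849,  0.0236235 ]), 'finger_gap': 0.0854684728231014}
```

View pics/top0.png

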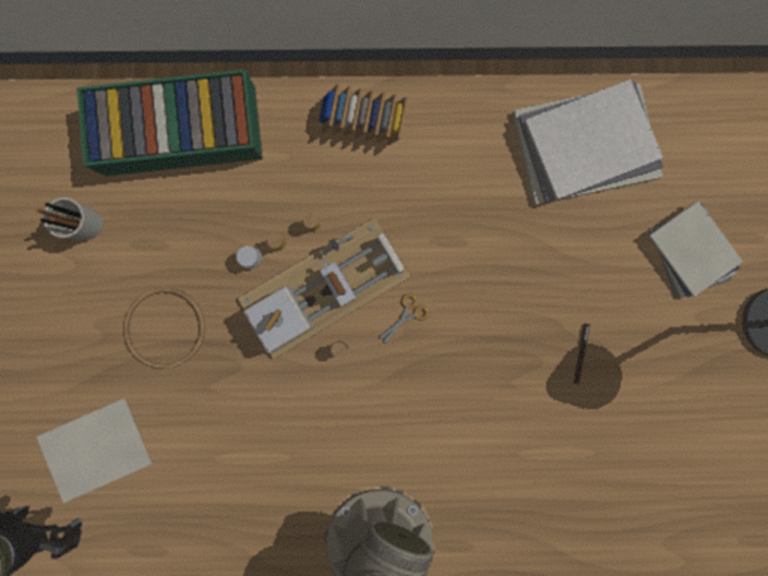

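View pics/side0.png

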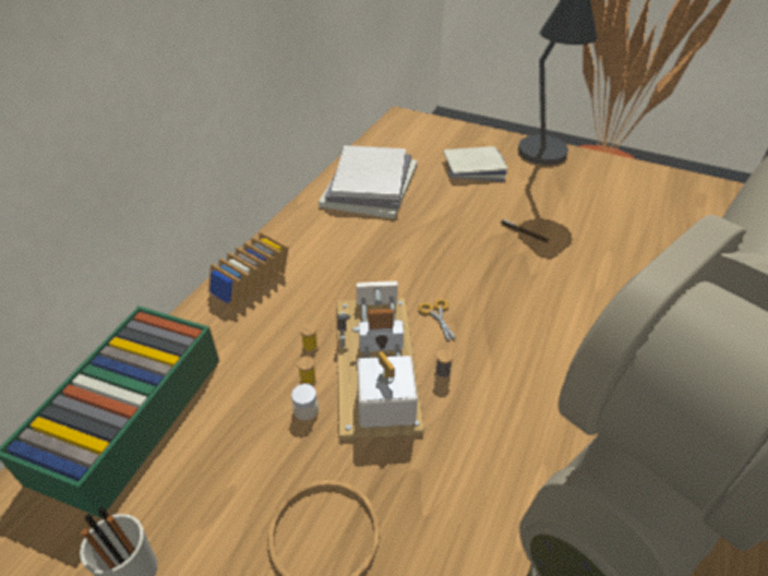

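Top view: winder centred at about (322,288) in the 1.5x image, motor box at its lower left, key (272,320), pull bar (337,284), rider (335,247). In the side view the key is at (386,365) and the bar at (380,318). Next I'll enlarge both.

```bash
python3 - <<'E'
from h import *
a=load("top0")["im"][140:245,150:285,::-1]; b=load("side0")["im"][180:300,190:310,::-1]
a=cv2.resize(a,(771,600),interpolation=cv2.INTER_CUBIC); b=cv2.resize(b,(600,600),interpolation=cv2.INTER_CUBIC)
cv2.imwrite("pics/a.png",cv2.convertScaleAbs(a,alpha=1.4)); cv2.imwrite("pics/b.png",cv2.convertScaleAbs(b,alpha=1.4))
E
```

```text
(no output)
```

View pics/a.png

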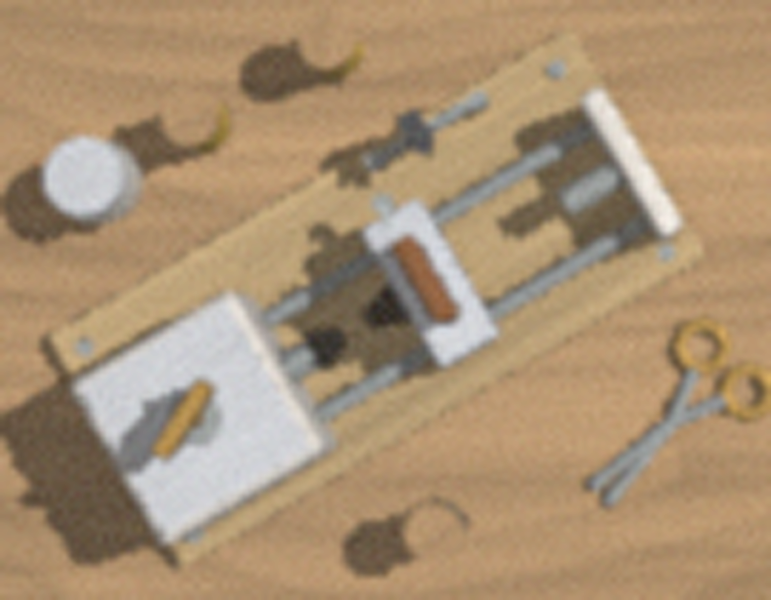

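View pics/b.png

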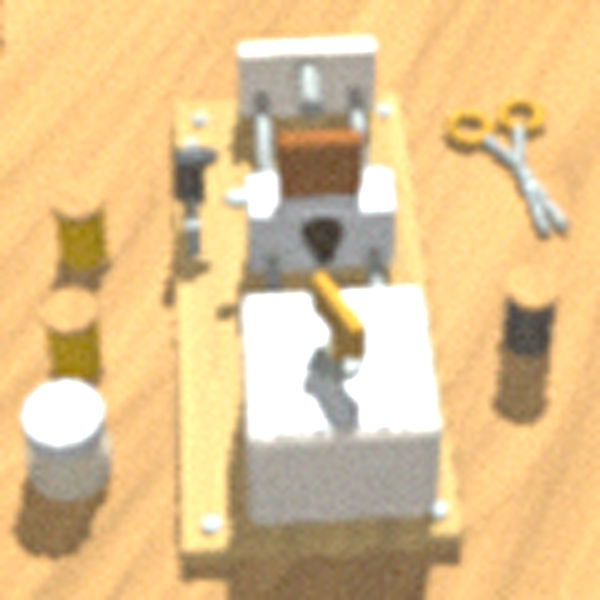

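```bash
cat > m.py <<'E'
from h import *
T=load("top0");S=load("side0")
ta=lambda u,v:(150+(u+.5)*135/771-.5,140+(v+.5)*105/600-.5)
sb=lambda u,v:(190+(u+.5)/5-.5,180+(v+.5)/5-.5)
R=lambda u,v,z: ray(T,*ta(u,v),z)
def yaw(v): return np.degrees(np.arctan2(v[1],v[0]))
E
python3 - <<'E'
from m import *
np.set_printoptions(precision=4,suppress=True)
box=[R(*p,.092) for p in[(235,293),(333,450),(168,540),(75,383)]]
print("box",np.mean(box,0),[np.linalg.norm(box[i]-box[i-1]) for i in range(4)],[yaw(box[i]-box[i-1]) for i in range(4)])
k=[R(*p,.138) for p in[(207,384),(162,455)]]; print("key",np.mean(k,0),np.linalg.norm(k[0]-k[1]),yaw(k[0]-k[1]))
ts=[R(*p,.07) for p in[(415,200),(497,335),(443,365),(365,240)]]
print("ts",np.mean(ts,0),[np.linalg.norm(ts[i]-ts[i-1]) for i in range(4)],[yaw(ts[i]-ts[i-1]) for i in range(4)])
b=[R(*p,.115) for p in[(392,245),(412,237),(457,310),(438,322)]];print("bar",np.mean(b,0),yaw(b[0]-b[3]),[np.linalg.norm(b[i]-b[i-1]) for i in range(4)])
base=[R(*p,.012) for p in[(565,37),(705,255),(180,565),(50,338)]];print("base",np.mean(base,0),[np.linalg.norm(base[i]-base[i-1]) for i in range(4)],[yaw(base[i]-base[i-1]) for i in range(4)])
print("idx",R(380,200,.07),"mark~",R(428,160,.07))
# side-cam
f=lambda u,v,z: ray(S,*sb(u,v),z)
sbx=[f(*p,.092) for p in[(245,292),(427,290),(440,432),(247,440)]];print("boxS",np.mean(sbx,0))
print("barS",np.mean([f(*p,.115) for p in[(283,132),(358,130),(365,137),(277,140)]],0))
print("keyS",np.mean([f(*p,.138) for p in[(320,275),(350,325)]],0))
print("idxS",f(228,196,.07),"markS",f(213,155,.07))
E
```

```text
box [0.4728 0.195  0.092 ] [np.float64(0.09552374871859341), np.float64(0.09698713676484547), np.float64(0.09751614927798012), np.float64(0.09537913477809218)] [np.float64(-61.22581964121457), np.float64(-148.4460075437578), np.float64(117.87356598379733), np.float64(30.4103406411279)]
key [0.4723 0.1965 0.138 ] 0.041964771247892045 -32.759993787098885
ts [0.5407 0.0772 0.07  ] [np.float64(0.03416961230703275), np.float64(0.08451624208962008), np.float64(0.03288159090940512), np.float64(0.07875891593521561)] [np.float64(-51.889184995891945), np.float64(-149.33381907806893), np.float64(118.33629666370535), np.float64(31.413452315056787)]
bar [0.5425 0.0768 0.115 ] 30.2891943960185 [np.float64(0.04622837966654021), np.float64(0.011073374000565898), np.float64(0.04421103311252206), np.float64(0.011532425891919022)]
base [0.5359 0.1114 0.012 ] [np.float64(0.3331097831087339), np.float64(0.14563746254119292), np.float64(0.33898852485455006), np.float64(0.14577903135553547)] [np.float64(-60.22621430189673), np.float64(-148.11014333965184), np.float64(119.8143540231117), np.float64(29.576822336476532)]
idx [0.5865 0.1035 0.07  ] mark~ [0.6076 0.0777 0.07  ]
boxS [0.4704 0.2003 0.092 ]
barS [0.5424 0.0764 0.115 ]
keyS [0.4741 0.1992 0.138 ]
idxS [0.5884 0.105  0.07  ] markS [0.6121 0.0796 0.07  ]
```

```bash
cat >> h.py <<'E'
from scipy.spatial.transform import Rotation as Ro
def st():
    s=env.get_state(); M=Ro.from_quat(np.roll(s["orientation"],-1)).as_matrix()
    print("t",round(s["clock"],2),"p",s["tcp_pos"].round(4),"yaw",np.degrees(np.arctan2(M[1,0],M[0,0])).round(2),"tilt",M[:,2].round(4),"q6",np.degrees(s["joint_pos"][5]).round(1),"F",s["wrist_force"].round(2),"T",s["ft_torque"].round(3),"gap",round(s["finger_gap"],4)); return s,M
def to(p):
    s,M=st(); print("tool shift mm",(M.T@(np.array(p)-s["tcp_pos"])*1000).round(1))
E
python3 -c "
from h import *
to([.4728,.1975,.22])"
```

```text
t 0.1 p [0.1431 0.5565 0.2495] yaw 75.57 tilt [-6.0e-04 -1.6e-03 -1.0e+00] q6 82.0 F [ 0.58 -0.38 -0.5 ] T [-0.034  0.001  0.024] gap 0.0855
tool shift mm [-265.4  408.7   29.8]
```

Emit:
carry_out:
  steps:
    - [1,-0.0221,0.0341,0,0,0,0]
    - [1,-0.0221,0.0341,0,0,0,0]
    - [1,-0.0221,0.0341,0,0,0,0]
    - [1,-0.0221,0.0341,0,0,0,0]
    - [1,-0.0221,0.0341,0,0,0,0]
    - [1,-0.0221,0.0341,0,0,0,0]
    - [1,-0.0221,0.0341,0,0,0,0]
    - [1,-0.0221,0.0341,0,0,0,0]
    - [1,-0.0221,0.0341,0,0,0,0]
    - [1,-0.0221,0.0341,0,0,0,0]
    - [1,-0.0221,0.0341,0,0,0,0]
    - [1,-0.0221,0.0341,0,0,0,0]
    - [1,0,0,0.01,0,0,0.16]
    - [1,0,0,0.01,0,0,0.16]
    - [1,0,0,0,0,0,0]
  grip_force: 40

```text
clock: 1.98
tcp_pos: [0.4728, 0.1977, 0.2292]
orientation: [-0.0, 0.878, 0.48, -0.001]
wrist_force: [0.5, 0.7, -0.3]
finger_gap: 0.0853
```

```bash
python3 -c "
from h import *
to([.4728,.1975,.126])
c=snap('wrist','w1.png',s=1.5)
print(proj(c,[.4728,.1975,.138])*1.5, -c['R'].T@c['t'])"
```

```text
t 1.98 p [0.4728 0.1977 0.2292] yaw 57.31 tilt [-2.4e-03 -5.0e-04 -1.0e+00] q6 46.4 F [ 0.5   0.73 -0.28] T [-0.022  0.014  0.019] gap 0.0853
tool shift mm [ -0.    0.3 103.2]
[384.92842813 315.67990914] [0.41759864 0.23409201 0.35318031]
```

View pics/w1.png

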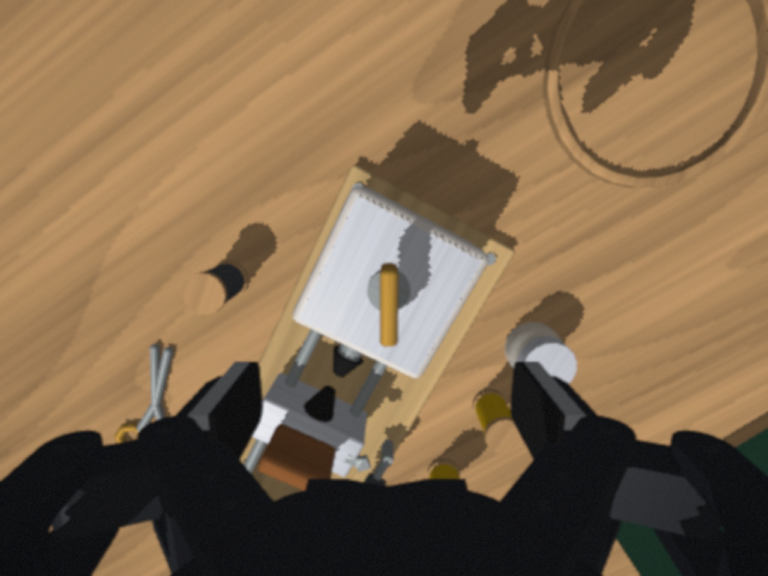

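```bash
python3 -c "
from h import *
c=load('w1')
g=lambda u,v,z:ray(c,(u+.5)/1.5-.5,(v+.5)/1.5-.5,z)
a,b=g(389,273,.138),g(389.5,345,.138); print(a,b,(a+b)/2,np.linalg.norm(a-b),np.degrees(np.arctan2(*(a-b)[1::-1])))
B=[g(*p,.092) for p in[(360,186),(493,262),(416,378),(293,320)]]; print(np.mean(B,0))
B=[g(*p,.115) for p in[(280,425),(338,445)]]; print(np.mean(B,0))
"
```

```text
[0.45400074 0.21199567 0.138     ] [0.48819117 0.19042929 0.138     ] [0.47109596 0.20121248 0.138     ] 0.040423939048775615 147.7573993229476
[0.47150592 0.20212461 0.092     ]
[0.52005896 0.10828324 0.115     ]
```

Wrist view: the wing runs vertically at (389,270–345), so it lies across the jaws as planned. I'll take the mean of the three cameras, about (0.472, 0.199), and descend.

Emit:
carry_out:
  steps:
    - [1,0.001,0.001,0.034,0,0,0]
    - [1,0,0,0.034,0,0,0]
    - [1,0,0,0.034,0,0,0]
    - [1,0,0,0,0,0,0]
    - [-1,0,0,0,0,0,0]
    - [-1,0,0,0,0,0,0]
    - [-1,0,0,0,0,0,0]
    - [-1,0,0,0,0,0,0]
    - [-1,0,0,0,0,0,0]
    - [-1,0,0,0,0,0,0]
  grip_force: 30

```text
clock: 3.28
tcp_pos: [0.4749, 0.1979, 0.129]
orientation: [0.001, 0.878, 0.479, -0.0]
wrist_force: [-1.0, -3.5, 5.7]
finger_gap: 0.0096
```

```bash
python3 -c "
from h import *
s,M=st(); print('Ftool',M.T@s['wrist_force'])"
```

```text
t 3.27 p [0.4749 0.1979 0.129 ] yaw 57.23 tilt [ 5.e-04 -1.e-03 -1.e+00] q6 46.5 F [-1.   -3.53  5.71] T [-0.595  0.416  0.072] gap 0.0096
Ftool [-3.51100392  1.0717473  -5.70445906]
```

Emit:
carry_out:
  steps:
    - [-1,-0.0005,-0.0015,0,0,0,0.1]
    - [-1,0,0,0,0,0,0.17]
    - [-1,0,0,0,0,0,0.17]
    - [-1,0,0,0,0,0,0.17]
    - [-1,0,0,0,0,0,0.17]
    - [-1,0,0,0,0,0,0]

```text
clock: 4.03
tcp_pos: [0.4726, 0.1965, 0.129]
orientation: [0.002, 0.994, 0.108, -0.001]
wrist_force: [-4.0, -9.5, 9.2]
finger_gap: 0.0096
```

```bash
python3 -c "
from h import *
s,M=st(); print('Ftool',M.T@s['wrist_force'])"
```

```text
t 4.03 p [0.4726 0.1965 0.129 ] yaw 12.39 tilt [-7.e-04 -5.e-03 -1.e+00] q6 91.3 F [-4.02 -9.47  9.15] T [-1.845  0.73  -0.091] gap 0.0096
Ftool [-5.97494618  8.42780419 -9.09950692]
```

Emit:
carry_out:
  steps:
    - [-1,-0.0014,0.0017,-0.0015,0,0,0]
    - [-1,0,0,0,0,0,0.17]
    - [-1,0,0,0,0,0,0.17]
    - [-1,0,0,0,0,0,0.17]
    - [-1,0,0,0,0,0,0.17]
    - [-1,0,0,0,0,0,0]

```text
clock: 4.78
tcp_pos: [0.4703, 0.1965, 0.1291]
orientation: [0.001, 0.974, -0.228, -0.002]
wrist_force: [-4.7, -1.3, -0.5]
finger_gap: 0.0095
```

```bash
python3 -c "
from h import *
s,M=st(); print('Ftool',M.T@s['wrist_force'])"
```

```text
t 4.78 p [0.4703 0.1965 0.1291] yaw -26.31 tilt [-3.9e-03 -7.0e-04 -1.0e+00] q6 130.0 F [-4.67 -1.34 -0.45] T [-0.435  0.877  0.004] gap 0.0095
Ftool [-3.59263162  3.27137847  0.47165354]
```

Emit:
carry_out:
  steps:
    - [-1,-0.0007,0.0004,0,0,0,0.17]
    - [-1,0,0,0,0,0,0.17]
    - [-1,0,0,0,0,0,0.17]
    - [-1,0,0,0,0,0,0.17]
    - [-1,0,0,0,0,0,0]

```text
clock: 5.4
tcp_pos: [0.4687, 0.198, 0.1291]
orientation: [0.0, 0.843, -0.539, -0.003]
wrist_force: [-7.0, 3.8, 0.9]
finger_gap: 0.0095
```

```bash
python3 -c "
from h import *
s,M=st(); print('Ftool',M.T@s['wrist_force'])"
```

```text
t 5.4 p [0.4687 0.198  0.1291] yaw -65.17 tilt [-0.0055  0.0027 -1.    ] q6 168.9 F [-7.02  3.76  0.91] T [0.667 1.378 0.008] gap 0.0095
Ftool [-6.36548641  4.79059709 -0.8591931 ]
```

Emit:
carry_out:
  steps:
    - [1,0,0,0,0,0,0]
    - [1,0,0,0,0,0,0]
    - [1,0,0,0,0,0,0]
    - [1,0,0,0,0,0,0]
    - [1,0,0,0,0,0,0]

```text
clock: 6.02
tcp_pos: [0.4717, 0.1968, 0.1298]
orientation: [-0.0, 0.842, -0.54, 0.0]
wrist_force: [-0.8, 0.0, -0.4]
finger_gap: 0.0853
```

```bash
python3 -c "
from h import *
to([.4718,.1997,.127])"
```

```text
t 6.03 p [0.4717 0.1968 0.1298] yaw -65.37 tilt [ 2.e-04  1.e-04 -1.e+00] q6 169.0 F [-0.78  0.02 -0.36] T [-0.033 -0.053  0.004] gap 0.0853
tool shift mm [-2.6 -1.3  2.8]
```

Emit:
carry_out:
  steps:
    - [1,-0.0026,-0.0013,0.002,0,0,0]
    - [1,0,0,0,0,0,-0.1745]
    - [1,0,0,0,0,0,-0.1745]
    - [1,0,0,0,0,0,-0.1745]
    - [1,0,0,0,0,0,-0.1745]
    - [1,0,0,0,0,0,-0.1745]
    - [1,0,0,0,0,0,-0.1745]
    - [1,0,0,0,0,0,-0.1745]
    - [1,0,0,0,0,0,-0.1745]
    - [1,0,0,0,0,0,-0.1745]
    - [1,0,0,0,0,0,-0.1745]
    - [1,0,0,0,0,0,-0.1745]
    - [1,0,0,0,0,0,-0.1745]
    - [1,0,0,0,0,0,-0.1745]
    - [1,0,0,0,0,0,-0.1745]
    - [1,0,0,0,0,0,-0.1745]
    - [1,0,0,0,0,0,-0.1745]
    - [1,0,0,0,0,0,-0.1745]
    - [1,0,0,0,0,0,-0.1745]
    - [1,0,0,0,0,0,0]

```text
clock: 8.52
tcp_pos: [0.4716, 0.1999, 0.1277]
orientation: [-0.0, 0.541, 0.841, 0.0]
wrist_force: [0.7, 0.0, 0.0]
finger_gap: 0.0857
```

Emit:
carry_out:
  steps:
    - [-1,0,0,0,0,0,0]
    - [-1,0,0,0,0,0,0]
    - [-1,0,0,0,0,0,0]
    - [-1,0,0,0,0,0,0]
    - [-1,0,0,0,0,0,0]
    - [-1,0,0,0,0,0,0]

```text
clock: 9.28
tcp_pos: [0.4717, 0.1997, 0.1279]
orientation: [0.0, 0.54, 0.841, 0.0]
wrist_force: [-0.7, 0.4, 1.4]
finger_gap: 0.0093
```

```bash
python3 -c "
from h import *
to([.4718,.1997,.127]); c=snap('wrist','w2.png',s=1.5)"
```

```text
t 9.28 p [0.4717 0.1997 0.1279] yaw 114.59 tilt [ 2.e-04  1.e-04 -1.e+00] q6 -10.6 F [-0.71  0.44  1.36] T [-0.044  0.101  0.033] gap 0.0093
tool shift mm [-0.1  0.1  0.9]
```

View pics/w2.png

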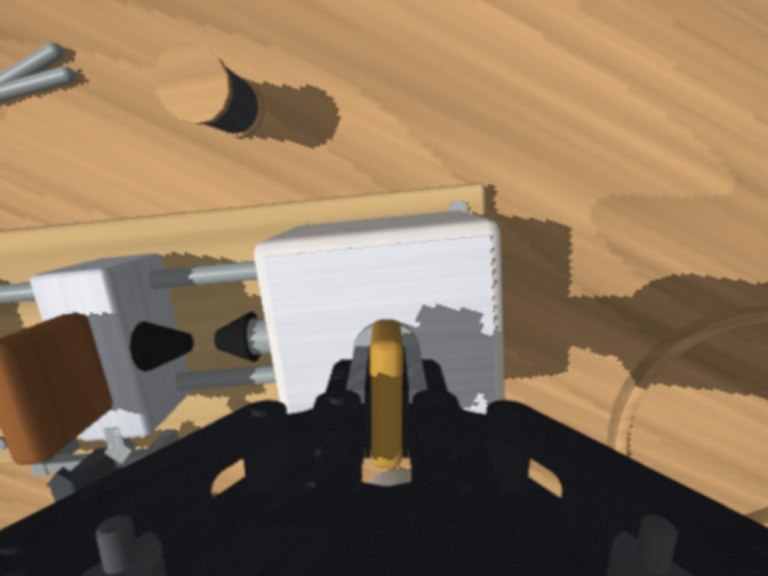

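The key is held centrally between the pads at (387,390), with almost no side force, so it stayed where I left it. About 122° is wound so far; next I wind on and watch the torque.

Emit:
carry_out:
  steps:
    - [-1,0,0,0,0,0,0.17]
    - [-1,0,0,0,0,0,0.17]
    - [-1,0,0,0,0,0,0.17]
    - [-1,0,0,0,0,0,0.17]
    - [-1,0,0,0,0,0,0]

```text
clock: 9.95
tcp_pos: [0.4717, 0.1998, 0.1279]
orientation: [-0.0, 0.789, 0.614, 0.0]
wrist_force: [-1.2, -0.3, 1.0]
finger_gap: 0.0097
```

```bash
python3 -c "
from h import *
st()"
```

```text
t 9.95 p [0.4717 0.1998 0.1279] yaw 75.72 tilt [ 2.e-04  2.e-04 -1.e+00] q6 28.2 F [-1.2  -0.31  1.04] T [ 0.014  0.131 -0.043] gap 0.0097
```

Emit:
carry_out:
  steps:
    - [-1,0,0,0,0,0,0.17]
    - [-1,0,0,0,0,0,0.17]
    - [-1,0,0,0,0,0,0]

```text
clock: 10.32
tcp_pos: [0.4717, 0.1998, 0.1279]
orientation: [0.0, 0.881, 0.473, 0.0]
wrist_force: [-0.8, 0.8, 1.8]
finger_gap: 0.0095
```

```bash
python3 -c "
from h import *
st()"
```

```text
t 10.32 p [0.4717 0.1998 0.1279] yaw 56.5 tilt [ 3.e-04 -0.e+00 -1.e+00] q6 47.5 F [-0.85  0.76  1.75] T [-0.072  0.108  0.928] gap 0.0095
```

Emit:
carry_out:
  steps:
    - [-1,0,0,0,0,0,0.04]
    - [-1,0,0,0,0,0,0]

```text
clock: 10.58
tcp_pos: [0.4717, 0.1998, 0.128]
orientation: [0.0, 0.89, 0.456, 0.0]
wrist_force: [-0.6, -1.3, 2.4]
finger_gap: 0.0097
```

```bash
python3 -c "
from h import *
st()"
```

```text
t 10.57 p [0.4717 0.1998 0.128 ] yaw 54.22 tilt [ 3.e-04 -1.e-04 -1.e+00] q6 49.8 F [-0.6  -1.29  2.44] T [-0.175  0.116  1.558] gap 0.0097
```

Torque rose from about 0.1 to 0.93 and then to 1.56 N m, with a total turn of about 180°, so this is the hard stop. I'll release, lift and check that the key stays.

Emit:
carry_out:
  steps:
    - [1,0,0,0,0,0,0]
    - [1,0,0,0,0,0,0]
    - [1,0,0,0,0,0,0]
    - [1,0,0,0,0,0,0]
    - [1,0,0,-0.05,0,0,0]
    - [1,0,0,-0.05,0,0,0]
    - [1,0,0,0,0,0,0]

```text
clock: 11.45
tcp_pos: [0.4741, 0.2003, 0.2321]
orientation: [0.001, 0.892, 0.453, 0.004]
wrist_force: [0.9, -0.2, -1.1]
finger_gap: 0.0856
```

```bash
python3 -c "
from h import *
st(); c=snap('wrist','w3.png',s=1.5)"
```

```text
t 11.45 p [0.4741 0.2003 0.2321] yaw 53.86 tilt [ 0.008   0.0021 -1.    ] q6 50.1 F [ 0.91 -0.17 -1.14] T [-0.026  0.01  -0.067] gap 0.0856
```

View pics/w3.png

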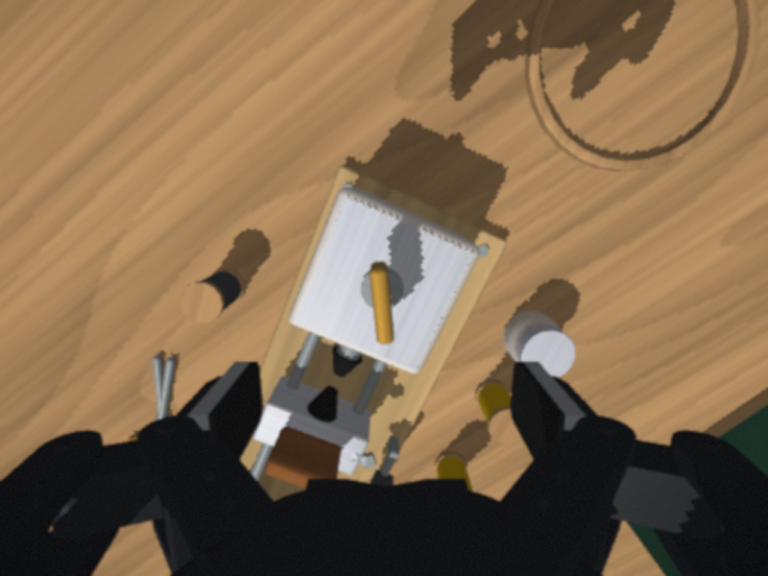

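After release the wing (378,268)–(385,343) sits about 5° anticlockwise of the jaws. That matches the linear torque rise (0.3 N m per degree) from a stop at yaw 59.5°, so the key rests at its stop. Next: over the bar, with the camera on the mark side.

Emit:
carry_out:
  steps:
    - [1,0,0,0,0,0,0.1654]
    - [1,0,0,0,0,0,0.1654]
    - [1,0,0,0,0,0,0.1654]
    - [1,0,0,0,0,0,0.1654]
    - [1,0,0,0,0,0,0.1654]
    - [1,0,0,0,0,0,0.1654]
    - [1,0,0,0,0,0,0.1654]
    - [1,0,0,0,0,0,0.1654]
    - [1,0,0,0,0,0,0.1654]
    - [1,0,0,0,0,0,0.1654]
    - [1,0,0,0,0,0,0.1654]
    - [1,0,0,0,0,0,0.1654]
    - [1,0.035,0,0,0,0,0]
    - [1,0.035,0,0,0,0,0]
    - [1,0.035,0,0,0,0,0]
    - [1,0.035,0,0,0,0,0]
    - [1,0,0,0,0,0,0]
    - [1,0,0,0,0,0,0]

```text
clock: 13.75
tcp_pos: [0.541, 0.0788, 0.2265]
orientation: [0.0, 0.867, -0.499, -0.001]
wrist_force: [0.7, 0.1, -0.4]
finger_gap: 0.0855
```

```bash
python3 -c "
from h import *
st(); c=snap('wrist','w4.png',s=1.5); print(proj(c,[.5425,.0785,.115])*1.5)"
```

```text
t 13.75 p [0.541  0.0788 0.2265] yaw -59.88 tilt [-2.6e-03  5.0e-04 -1.0e+00] q6 149.7 F [ 0.68  0.09 -0.37] T [0.028 0.001 0.021] gap 0.0855
[390.50426228 300.44412477]
```

View pics/w4.png

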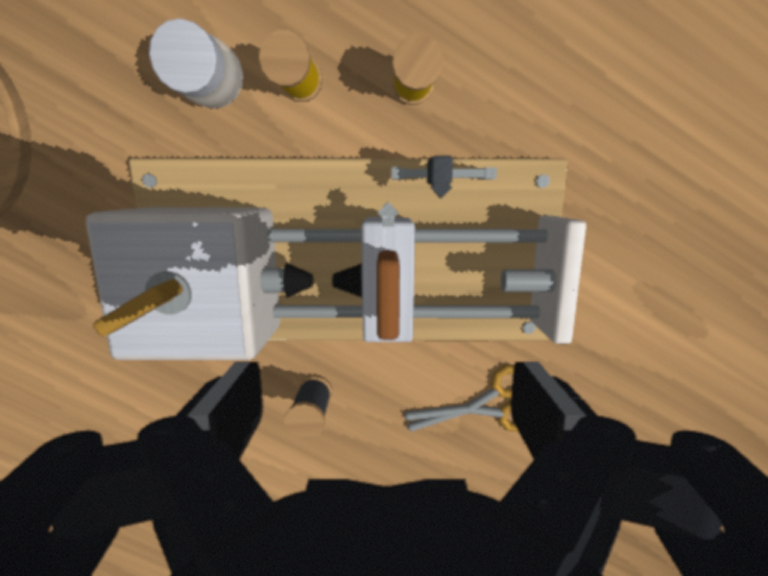

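Index tip is at (387,206), mark tip at (440,196), bar top at (389,252–338), and the rails run horizontally in the picture, so the yaw is right.

```bash
python3 -c "
from h import *
c=load('w4')
g=lambda u,v,z:ray(c,(u+.5)/1.5-.5,(v+.5)/1.5-.5,z)
i,m=g(387.5,205,.07),g(440,197,.07); y=np.array([-.5015,.865,0])
print(i,m,(i-m)@y,(i-m)@np.array([.865,.5015,0]))
b=(g(389,254,.115)+g(389,337,.115))/2; print(b, np.linalg.norm(g(389,254,.115)-g(389,337,.115)))
to([b[0],b[1],.101])
im=c['im'][120:150,245:310,::-1]; cv2.imwrite('pics/w4c.png',cv2.resize(im,None,fx=12,fy=12,interpolation=cv2.INTER_CUBIC))
"
```

```text
[0.58741609 0.10673431 0.07      ] [0.60907459 0.07954213 0.07      ] 0.03438297340512942 -0.005097720633087076
[0.5441235  0.08063512 0.115     ] 0.050212525881700505
t 13.8 p [0.541  0.0792 0.2269] yaw -59.84 tilt [-2.1e-03  3.0e-04 -1.0e+00] q6 149.7 F [0.78 0.01 0.32] T [0.011 0.014 0.054] gap 0.0852
tool shift mm [  0.5  -3.7 125.9]
```

View pics/w4c.png

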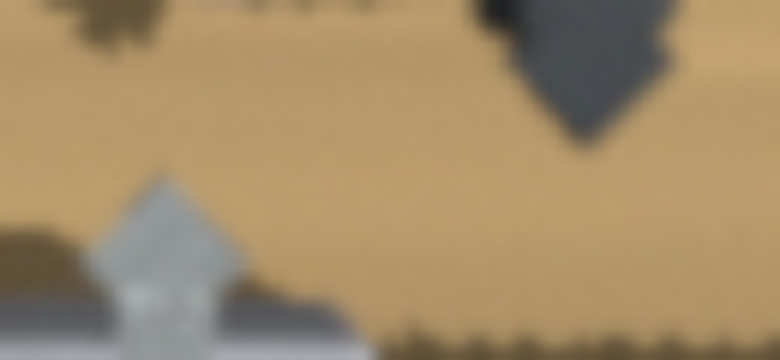

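Emit:
carry_out:
  steps:
    - [1,0.0005,-0.0037,0.042,0,0,0]
    - [1,0,0,0.042,0,0,0]
    - [1,0,0,0.042,0,0,0]
    - [1,0,0,0,0,0,0]
    - [-1,0,0,0,0,0,0]
    - [-1,0,0,0,0,0,0]
    - [-1,0,0,0,0,0,0]
    - [-1,0,0,0,0,0,0]
    - [-1,0,0,0,0,0,0]
    - [-1,0,0,0,0,0,0]
  grip_force: 60

```text
clock: 15.05
tcp_pos: [0.5456, 0.0807, 0.1029]
orientation: [-0.001, 0.867, -0.499, 0.0]
wrist_force: [-1.8, 2.8, 5.1]
finger_gap: 0.0129
```

```bash
python3 -c "
from h import *
s,M=st(); print(M.T@s['wrist_force'])"
```

```text
t 15.05 p [0.5456 0.0807 0.1029] yaw -59.85 tilt [ 0.0011  0.0015 -1.    ] q6 149.9 F [-1.78  2.85  5.15] T [ 0.453  0.359 -0.132] gap 0.0129
[-3.36204486  0.10427362 -5.14321651]
```

Emit:
carry_out:
  steps:
    - [-1,0.004,0,0,0,0,0]
    - [-1,0.006,0,0,0,0,0]
    - [-1,0.006,0,0,0,0,0]
    - [-1,0.006,0,0,0,0,0]
    - [-1,0.006,0,0,0,0,0]
    - [-1,0.004,0,0,0,0,0]
    - [-1,0.002,0,0,0,0,0]
    - [-1,0,0,0,0,0,0]
    - [-1,0,0,0,0,0,0]

```text
clock: 16.18
tcp_pos: [0.562, 0.0524, 0.1029]
orientation: [-0.001, 0.867, -0.499, -0.001]
wrist_force: [-3.1, 6.7, 7.4]
finger_gap: 0.0129
```

```bash
python3 -c "
from h import *
s,M=st(); print(M.T@s['wrist_force'])
c=snap('wrist','w5.png'); print(proj(c,[.609,.0795,.07])); im=c['color'][:,:,::-1]
cv2.imwrite('pics/w5b.png',cv2.resize(im[90:290,140:400],(780,600),interpolation=cv2.INTER_CUBIC))"
```

```text
t 16.18 p [0.562  0.0524 0.1029] yaw -59.8 tilt [ 0.      0.0034 -1.    ] q6 146.9 F [-3.11  6.71  7.43] T [ 1.145  0.59  -0.149] gap 0.0129
[-7.38377319 -0.69985576 -7.40559939]
[260.2372151  145.65133872]
```

View pics/w5b.png

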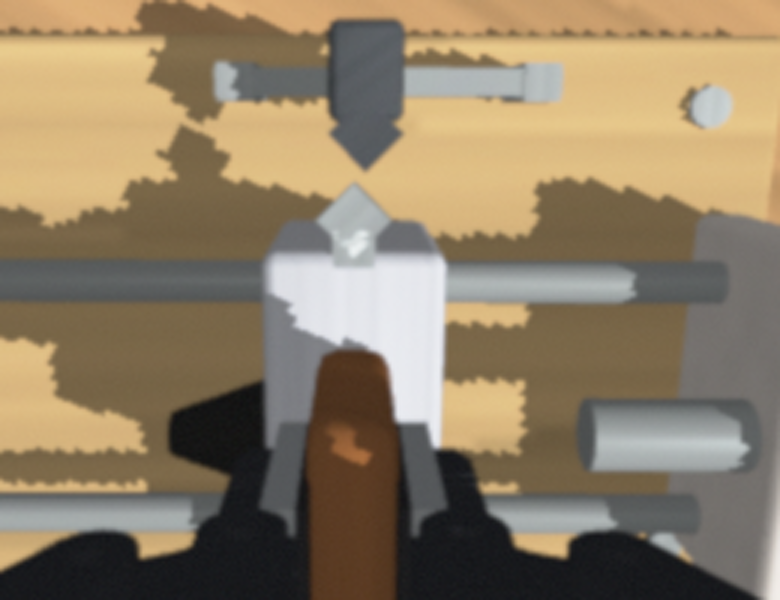

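Index tip is at (354,183) and mark tip at (366,170) in the 3x crop, so about 2.4 mm is still missing.

```bash
cat > d.py <<'E'
from h import *
def d(f,i,m,s=3,o=(140,90)):
    c=load(f); g=lambda p:ray(c,(p[0]+.5)/s-.5+o[0],(p[1]+.5)/s-.5+o[1],.07)
    v=(g(i)-g(m))*1000; print("dy mm",v@[-.5021,.8648,0],"dx",v@[.8648,.5021,0])
E
python3 -c "
from d import *
d('w5',(354,182),(366,171))"
```

```text
dy mm 2.2299811987686757 dx -2.021869140255807
```

Emit:
carry_out:
  steps:
    - [-1,0.0012,0,0,0,0,0]
    - [-1,0.0011,0,0,0,0,0]
    - [-1,0,0,0,0,0,0]
    - [-1,0,0,0,0,0,0]

```text
clock: 16.73
tcp_pos: [0.563, 0.0506, 0.1028]
orientation: [-0.002, 0.867, -0.498, -0.001]
wrist_force: [-4.3, 7.2, 8.2]
finger_gap: 0.013
```

```bash
python3 -c "
from h import *
s,M=st(); print(M.T@s['wrist_force'])
c=snap('wrist','w6.png'); im=c['color'][:,:,::-1]
cv2.imwrite('pics/w6b.png',cv2.resize(im[110:190,210:310],(800,640),interpolation=cv2.INTER_CUBIC)[:600])"
```

```text
t 16.73 p [0.563  0.0506 0.1028] yaw -59.79 tilt [-2.0e-04  3.8e-03 -1.0e+00] q6 146.7 F [-4.34  7.17  8.17] T [ 1.254  0.708 -0.106] gap 0.013
[-8.40273567  0.12654544 -8.13991995]
```

View pics/w6b.png

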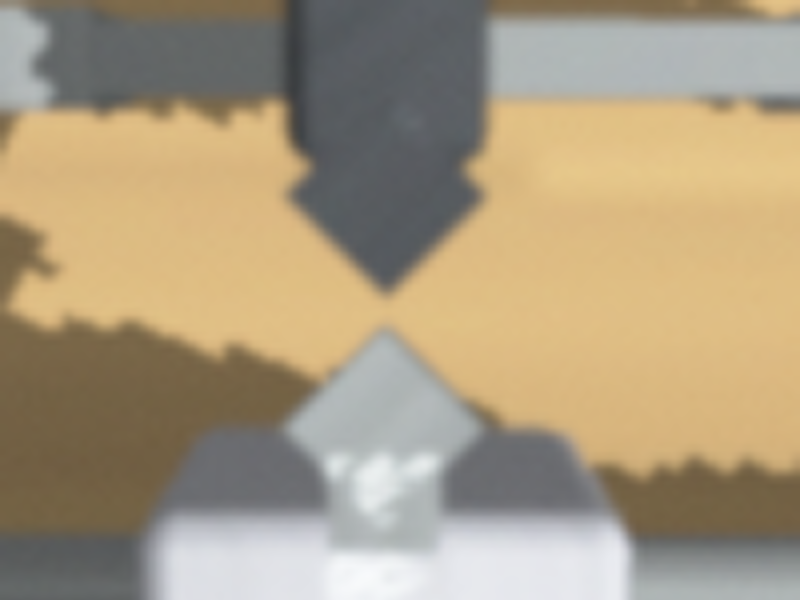

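Index tip (385,327) and mark tip (387,295) now agree to about 0.15 mm. One hold for steadiness, then I hand in.

Emit:
carry_out:
  steps:
    - [-1,0,0,0,0,0,0]
    - [-1,0,0,0,0,0,0]
    - [-1,0,0,0,0,0,0]
    - [-1,0,0,0,0,0,0]
    - [-1,0,0,0,0,0,0]
    - [-1,0,0,0,0,0,0]

```text
clock: 17.52
tcp_pos: [0.563, 0.0506, 0.1029]
orientation: [-0.002, 0.867, -0.498, -0.001]
wrist_force: [-4.7, 6.9, 8.7]
finger_gap: 0.0132
```

```bash
python3 -c "
from d import *
d('w6',(385,325),(387,297),8,(210,110))
st(); a=load('w6')['im'].astype(int); c=env.read_camera('wrist')['color'].astype(int)
print('change',abs(a-c)[110:190,210:310].mean())
env.hand_in()"
```

```text
dy mm 0.1381131205714472 dx -1.9289743490801126
t 17.52 p [0.563  0.0506 0.1029] yaw -59.79 tilt [-2.0e-04  3.8e-03 -1.0e+00] q6 146.7 F [-4.66  6.94  8.72] T [ 1.247  0.65  -0.16 ] gap 0.0132
change 1.2989583333333334
the job is handed in; nothing more can be done
```

I wound the key clockwise about 180° in two part turns until it hit its hard stop. I then drew the tailstock out about 35 mm and handed the job in at 17.5 s, still gripping the pull bar with 60 N.

- **Key:** at the stop the torque climbed from about 0.1 to 1.56 N m. After release, the picture showed the wing still at the stop angle.
- **Tailstock:** the last picture puts index and mark about 0.14 mm apart along the winder's y. Across, they are 1.9 mm apart, against the 2 mm given. The arm's pose and the picture stayed steady over the last 0.8 s.
- **Off-centre first grip:** I got a sign wrong when lining up the first key grip. It sat about 3.5 mm off along the wing and gave side forces of about 10 N, so I centred it for the second grip.
- **Camera differences:** the top camera and the wrist camera placed the key about 5 mm apart. The turning motion agreed with the wrist camera.
- **Upward force:** a steady upward force of about 8 N on the tool remains while it holds the bar. It is well under the limits.
- **Not checked:** I never touched the mark rider, spools, jar or other things, but I took no final overview picture to confirm them.

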